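# Swipe the hob up to boost under the copper pot

## Robot

A 7-joint arm with a two-finger parallel gripper is mounted at the origin on the work surface. World frame = base frame: x ahead of the robot, y to its left, z up, the work surface at z = 0. Lengths are in m, angles in rad, forces in N, time in s.
With the tool pointing down it reaches from about 0.425 to 0.875 m from the base axis. Payload 4.7 kg.
Tool frame: the origin (TCP) lies between the finger pads; the fingertips stand 11 mm ahead of it and the grasp point (between the pads) lies 8 mm behind it; z points along the fingers, y is the line along which they close (so a half turn about z gives the same grasp; the last joint's range is limited). The gripper opens to 87 mm and grips with 3 to 60 N. Pads are 19 mm wide; open, the fingers measure 117 mm over their backs; the gripper's body (75 mm by 190 mm) begins 51 mm behind the grasp point.
Start: joints at [1.307, 0.321, -0.07, 1.45, 0.023, 1.371, -0.057], TCP at [0.178, -0.625, 0.234] pointing down, gripper open.
Joint ranges: [-2.86, 2.86], [-0.3, 2.09], [-1.38, 1.24], [0.06, 2.45], [-1.56, 4.7], [0.09, 2.05], [-2.69, 2.69]. Speed limits (rad/s): [2.57, 2.57, 3.14, 3.14, 3.14, 3.14, 3.14].

## Interface

Orientations are given as a unit quaternion [w, x, y, z].
In Python, from cell import monitor, eyes, finish_job gives the robot as it stands.
- The arm moves only by the tool apply_moves, never from a script. Its argument "motion" is text: rows parted by semicolons, each of 5 numbers parted by spaces: the finger opening in m, from 0 to 0.087, then the shift along the tool's x, y, z in m, then the turn about the tool's z in rad. A call has 1 to 10 rows; each row shifts and turns the commanded pose from where the row before left it, along the tool's axes as they then stand; what a row does not reach is not made up. A row lasts 1/12 s, in which the tool goes at most 41.7 mm and 7.16 degrees, less where a joint would pass 70% of its speed; a pose out of reach is approached as far as the arm can. A call is refused whole if a number of a shift passes 0.0417 or a number of a turn 0.125, either way. A call with a gripper value outside its range is refused whole. The fingers move at their own pace and stop on an object; "newtons" is the grip in N (left out, the last holds). Time passes only in rows, so rows that do not move let the fingers close. It gives the time, the measured TCP pose, the force, the opening and the grip force at its end, in the units of the state.
- monitor.observe(): the state, without advancing time (a new reading comes with each control period).
- eyes.get_image(name): name is "side" or "top" or "wrist"; returns a dict with "color" (480x640x3 uint8, red, green, blue), "fx", "fy", "cx", "cy" (pixels), "T" (4x4, takes a point from camera to world coordinates). Camera axes: x right, y down, z forward; pixel columns grow to the right and rows downward; lengths in m; the calibration is good to about 2 mm. A picture is of the moment at which its call begins. There is no depth.
- finish_job(): hands the job in; it is judged then, once.
The state is a dict: "time": time; "qpos": joint angles; "qvel": joint speeds; "joint_torque": joint torques, N m; "position": TCP position; "orientation": TCP orientation; "wrist_force": force on the tool from outside, world axes, zero at the start; "ft_torque": the same for the moment, N m; "finger_gap": finger opening in m; "gripper_force": force on a finger pad.
Only numpy, scipy, OpenCV 4.12 (cv2) and the standard library are available. Lean on these libraries where they do the work, as an engineer would, in place of code of your own. Each camera call takes 0.05 s, during which the arm holds its last target. There are 200 camera calls.

## Task

Turn the hob up to boost for the copper pot: with the fingers shut together and pointing down, run the fingertips lightly along the curved row of five buttons in front of that pot, from the white one to the red one, so that each goes down a little in its turn, one at a time, and finish with the fingertips still holding only the red one down. Press gently, do not press any button of the other pan's row, and leave the pans, jars and everything else on the counter where they stand.

Things in the scene. Friction and masses are not known exactly. Their poses are not given: they have to be found in the camera images.
- hob: Fixed black glass induction hob, aluminium rim: 360 mm deep (own x, away from the robot), 600 wide (own y, left), 60 high to the glass. Origin: centre of its underside. Two zones at own x +70, y +140 (left) and -140 mm (right). On the robot's side of each, five domed buttons 46 mm apart on an arc of radius 150 mm about the zone's centre, left to right: white, pale yellow, amber, orange, red.
- left_1_top (a point): Top of the white button (1 of 5 from the left) of the left row: the crown of a smooth dome, 25 mm across at the glass and 6 mm proud of it; the point goes down with it. It goes straight down, 6 mm at most (then flush with the glass), gives at 0.7 N, takes 2.8 N fully in, and springs back; a fingertip sliding along the row pushes it down as it rides over it.
- left_2_top (a point): Top of the pale yellow button (2 of 5 from the left) of the left row: the crown of a smooth dome, 25 mm across at the glass and 6 mm proud of it; the point goes down with it. It goes straight down, 6 mm at most (then flush with the glass), gives at 0.7 N, takes 2.8 N fully in, and springs back; a fingertip sliding along the row pushes it down as it rides over it.
- left_3_top (a point): Top of the amber button (3 of 5 from the left) of the left row: the crown of a smooth dome, 25 mm across at the glass and 6 mm proud of it; the point goes down with it. It goes straight down, 6 mm at most (then flush with the glass), gives at 0.7 N, takes 2.8 N fully in, and springs back; a fingertip sliding along the row pushes it down as it rides over it.
- left_4_top (a point): Top of the orange button (4 of 5 from the left) of the left row: the crown of a smooth dome, 25 mm across at the glass and 6 mm proud of it; the point goes down with it. It goes straight down, 6 mm at most (then flush with the glass), gives at 0.7 N, takes 2.8 N fully in, and springs back; a fingertip sliding along the row pushes it down as it rides over it.
- left_5_top (a point): Top of the red button (5 of 5 from the left) of the left row: the crown of a smooth dome, 25 mm across at the glass and 6 mm proud of it; the point goes down with it. It goes straight down, 6 mm at most (then flush with the glass), gives at 0.7 N, takes 2.8 N fully in, and springs back; a fingertip sliding along the row pushes it down as it rides over it.
- right_1_top (a point): Top of the white button (1 of 5 from the left) of the right row: the crown of a smooth dome, 25 mm across at the glass and 6 mm proud of it; the point goes down with it. It goes straight down, 6 mm at most (then flush with the glass), gives at 0.7 N, takes 2.8 N fully in, and springs back; a fingertip sliding along the row pushes it down as it rides over it.
- right_2_top (a point): Top of the pale yellow button (2 of 5 from the left) of the right row: the crown of a smooth dome, 25 mm across at the glass and 6 mm proud of it; the point goes down with it. It goes straight down, 6 mm at most (then flush with the glass), gives at 0.7 N, takes 2.8 N fully in, and springs back; a fingertip sliding along the row pushes it down as it rides over it.
- right_3_top (a point): Top of the amber button (3 of 5 from the left) of the right row: the crown of a smooth dome, 25 mm across at the glass and 6 mm proud of it; the point goes down with it. It goes straight down, 6 mm at most (then flush with the glass), gives at 0.7 N, takes 2.8 N fully in, and springs back; a fingertip sliding along the row pushes it down as it rides over it.
- right_4_top (a point): Top of the orange button (4 of 5 from the left) of the right row: the crown of a smooth dome, 25 mm across at the glass and 6 mm proud of it; the point goes down with it. It goes straight down, 6 mm at most (then flush with the glass), gives at 0.7 N, takes 2.8 N fully in, and springs back; a fingertip sliding along the row pushes it down as it rides over it.
- right_5_top (a point): Top of the red button (5 of 5 from the left) of the right row: the crown of a smooth dome, 25 mm across at the glass and 6 mm proud of it; the point goes down with it. It goes straight down, 6 mm at most (then flush with the glass), gives at 0.7 N, takes 2.8 N fully in, and springs back; a fingertip sliding along the row pushes it down as it rides over it.
- copper_pot: Copper pot, open, 156 mm across, 55 mm high, two small steel loop handles near the rim that reach 106 mm from its centre, loose. Origin at the centre of its underside. It stands on one of the hob's two zones, either one.
- steel_pan: Bright steel pan, open, 160 mm across, 45 mm high, two loop handles that reach 108 mm from its centre, loose. Origin at the centre of its underside. It stands on one of the hob's two zones, either one.
- spice_jar: Small spice jar with a red cap, 38 mm across, 70 mm high, standing on the hob between the two pans, loose. Origin at the centre of its underside.
- pepper_mill: Dark wooden pepper mill, 54 mm across, 147 mm high, on the counter left of the hob, loose. Origin at the centre of its underside.
- mug: Blue mug, 80 mm across, 90 mm high, on the counter right of the hob, loose. Origin at the centre of its underside.
- oil_bottle: Green oil bottle, 64 mm across, 220 mm high, on the counter back left, loose. Origin at the centre of its underside.
- tomato_can: Can with a red label, 74 mm across, 105 mm high, on the counter right of the hob, loose. Origin at the centre of its underside.
- wooden_spoon: Wooden spoon lying on the counter to the left, loose. Origin under its middle.

How it is judged:
On the way, in this order (a step that is already met when the one before it is completed fails the run):
1. the white button of the copper pot's row is pressed in by 1 mm or more, with the pale yellow one still up (less than 0.8 mm in) (((y of copper_pot in the frame of hob above 0 m and z of left_1_top in the frame of hob below 0.065 m and z of left_2_top in the frame of hob above 0.0652 m) or (y of copper_pot in the frame of hob below 0 m and z of right_1_top in the frame of hob below 0.065 m and z of right_2_top in the frame of hob above 0.0652 m))), for 0.05 s.
2. the pale yellow button of the copper pot's row is pressed in by 1 mm or more, with the amber one still up (less than 0.8 mm in) (((y of copper_pot in the frame of hob above 0 m and z of left_2_top in the frame of hob below 0.065 m and z of left_3_top in the frame of hob above 0.0652 m) or (y of copper_pot in the frame of hob below 0 m and z of right_2_top in the frame of hob below 0.065 m and z of right_3_top in the frame of hob above 0.0652 m))), for 0.05 s.
3. the amber button of the copper pot's row is pressed in by 1 mm or more, with the orange one still up (less than 0.8 mm in) (((y of copper_pot in the frame of hob above 0 m and z of left_3_top in the frame of hob below 0.065 m and z of left_4_top in the frame of hob above 0.0652 m) or (y of copper_pot in the frame of hob below 0 m and z of right_3_top in the frame of hob below 0.065 m and z of right_4_top in the frame of hob above 0.0652 m))), for 0.05 s.
4. the orange button of the copper pot's row is pressed in by 1 mm or more, with the red one still up (less than 0.8 mm in) (((y of copper_pot in the frame of hob above 0 m and z of left_4_top in the frame of hob below 0.065 m and z of left_5_top in the frame of hob above 0.0652 m) or (y of copper_pot in the frame of hob below 0 m and z of right_4_top in the frame of hob below 0.065 m and z of right_5_top in the frame of hob above 0.0652 m))), for 0.05 s.
5. the red button of the copper pot's row is pressed in by 1 mm or more (((y of copper_pot in the frame of hob above 0 m and z of left_5_top in the frame of hob below 0.065 m) or (y of copper_pot in the frame of hob below 0 m and z of right_5_top in the frame of hob below 0.065 m))), for 0.05 s.
At the end, for the whole second after the job is handed in: The fingertips still hold the red button of the copper pot's row down by 1 mm or more, with 0.3 to 15 N; the other four buttons of the row are up again (less than 0.8 mm in), and every loose thing is within 15 mm of where it stood (((y of copper_pot in the frame of hob above 0 m and z of left_5_top in the frame of hob below 0.065 m and z of each of left_1_top, left_2_top, left_3_top, left_4_top in the frame of hob above 0.0652 m) or (y of copper_pot in the frame of hob below 0 m and z of right_5_top in the frame of hob below 0.065 m and z of each of right_1_top, right_2_top, right_3_top, right_4_top in the frame of hob above 0.0652 m)) and contact force between the fingers and hob between 0.3 and 15 N and distance of each of copper_pot, steel_pan, spice_jar, pepper_mill, mug, oil_bottle, tomato_can, wooden_spoon from where it was at the start of the episode below 0.015 m); the arm keeps its last pose, push and grip.
It fails at once if a button of the other pan's row is pressed in by more than 1.5 mm ((y of copper_pot in the frame of hob above 0 m and z of any of right_1_top, right_2_top, right_3_top, right_4_top, right_5_top in the frame of hob below 0.0645 m) or (y of copper_pot in the frame of hob below 0 m and z of any of left_1_top, left_2_top, left_3_top, left_4_top, left_5_top in the frame of hob below 0.0645 m)).
It fails at once if the robot presses on the hob or its buttons with more than 15 N (contact force between any of the fingers, the arm and hob above 15 N).
It fails at once if a pan, jar or other loose thing is moved by more than 15 mm, lifted or knocked over (distance of any of copper_pot, steel_pan, spice_jar, pepper_mill, mug, oil_bottle, tomato_can, wooden_spoon from where it was at the start of the episode above 0.015 m or angle between any of copper_pot, steel_pan, spice_jar, pepper_mill, mug, oil_bottle, tomato_can's own z axis and vertical above 0.3 rad).
It also fails if it takes over 42 s, if anything falls off the work surface, if the arm or the gripper's body presses on something with over 40 N, if the wrist force passes 120 N, or if a joint passes its speed limit or range.

## Working session

There is one attempt and no reset: what is moved stays moved. The work goes in short steps, Python scripts to look and compute and a tool call to move; the robot and the scene stay as the last step left them, time stands still between calls to the robot, and variables do not carry over. Pictures are saved under pics/ and viewed, at most 10 in all, crops included, and the job is handed in when it is done.

Besides the shell and the picture viewer there is one more tool, called after "Emit:" by a JSON object that holds its "api" and its "payload". apply_moves: Moves the arm, as the interface text tells. Its arguments: {"type":"object","properties":{"motion":{"type":"string"},"newtons":{"type":"number"}},"required":["motion"]}

```bash
mkdir -p pics
python3 - <<'E'
from cell import monitor, eyes
import cv2,numpy as np,pickle
s=monitor.observe(); print({k:np.round(v,4).tolist() for k,v in s.items()})
d={}
for n in("top","side"):
    im=eyes.get_image(n); d[n]=im; cv2.imwrite(f"pics/{n}0.png",im["color"][:,:,::-1]); print(n,im["fx"],im["fy"],im["cx"],im["cy"],np.round(im["T"],4).tolist())
pickle.dump(d,open("d.pkl","wb"))
E
```

```text
{'time': 0.0, 'qpos': [1.3071, 0.3218, -0.0701, 1.4517, 0.0226, 1.3708, -0.0569], 'qvel': [0.0007, 0.0026, -0.0008, 0.001, 0.0006, -0.0002, -0.0006], 'joint_torque': [-0.0, -49.1291, -0.404, -31.2524, -0.0639, 0.0436, 0.0002], 'position': [0.1781, -0.6246, 0.2325], 'orientation': [-0.0009, 0.9904, 0.1385, -0.0002], 'wrist_force': [-0.3031, 0.4594, -0.4524], 'ft_torque': [-0.0596, 0.0152, 0.0266], 'gripper_force': 0.0, 'finger_gap': 0.0868}
top 552.423576586242 552.423576586242 314.0011325216708 246.95029167990256 [[-0.0117, -0.9954, 0.0951, 0.3966], [-0.9999, 0.0116, -0.0018, -0.0052], [0.0007, -0.0951, -0.9955, 1.8015], [0.0, 0.0, 0.0, 1.0]]
side 509.09435206053104 509.09435206053104 319.97354745225147 239.23825732040885 [[-0.7598, -0.394, 0.5171, -0.1338], [-0.6499, 0.4813, -0.5882, 0.8154], [-0.0172, -0.783, -0.6218, 0.9093], [0.0, 0.0, 0.0, 1.0]]
```

View pics/top0.png

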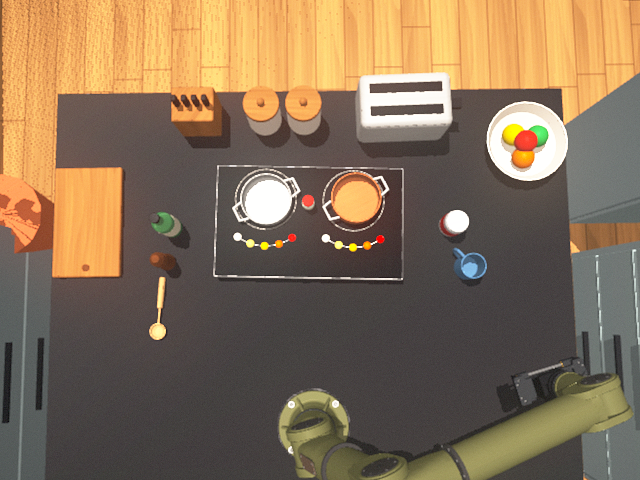

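View pics/side0.png

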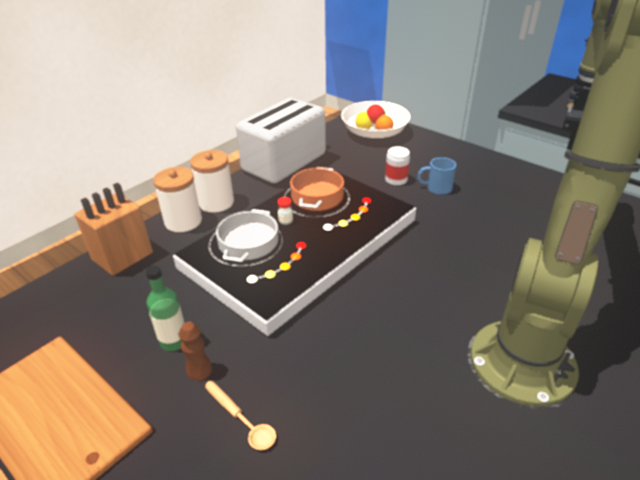

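The top view shows the copper pot on the right zone at (357,198). Its row runs from white (326,238) through (339,245), (353,247) and (367,245) to red (380,239). The side view agrees, with the right row running from (328,227) to (366,201). Next I measure all ten buttons and fit the hob pose to them.

```bash
cat > h.py <<'E'
import numpy as np
def ray(im,u,v,z):
    T=im["T"]; d=T[:3,:3]@[(u-im["cx"])/im["fx"],(v-im["cy"])/im["fy"],1]
    return T[:3,3]+d*(z-T[2,3])/d[2]
a=np.arange(-2,3)*2*np.arcsin(23/150)
row=lambda s:np.c_[.07-.15*np.cos(a), s*.14-.15*np.sin(a)]
model=np.r_[row(1),row(-1)]
def rigid(A,B):
    ca,cb=A.mean(0),B.mean(0); U,_,Vt=np.linalg.svd((A-ca).T@(B-cb)); R=Vt.T@np.diag([1,np.linalg.det(Vt.T@U.T)])@U.T
    return R,cb-R@ca
E
python3 - <<'E'
import pickle,cv2,numpy as np
from h import *
d=pickle.load(open("d.pkl","rb"))
seeds={"top":[(237,237),(250,243),(264,246),(279,244),(292,238),(326,238),(339,245),(353,247),(367,245),(380,239)],
"side":[(252,279),(270,274),(285,267),(296,256),(301,245),(328,227),(343,223),(355,217),(363,210),(367,201)]}
for n,S in seeds.items():
    im=d[n]; g=im["color"].max(2).astype(float); P=[]
    for u,v in S:
        m=np.zeros_like(g,np.uint8); cv2.circle(m,(u,v),7,1,-1)
        b=((g>140)&(m>0)).astype(np.uint8); k,l,st,c=cv2.connectedComponentsWithStats(cv2.erode(b,np.ones((2,2))) if 0 else b)
        i=1+st[1:,4].argmax(); P.append(ray(im,*c[i],.063)[:2])
    P=np.array(P); R,t=rigid(model,P); r=P-(model@R.T+t)
    print(n,"yaw",np.arctan2(R[1,0],R[0,0]),"t",t,"\nres mm",np.round(r*1e3,1).tolist(),"\nright row",np.round((model@R.T+t)[5:],4).tolist())
E
```

```text
top yaw -0.028608474477771262 t [0.64497329 0.00716942] 
res mm [[-0.8, -1.8], [0.6, -0.2], [0.3, -0.2], [0.7, 0.1], [-0.4, 1.9], [-1.1, -1.8], [0.3, -0.3], [0.4, -0.2], [0.4, 0.5], [-0.2, 1.9]] 
right row [[0.591, -0.0447], [0.5694, -0.0852], [0.561, -0.1305], [0.5668, -0.1761], [0.5861, -0.2179]]
side yaw -0.032683080882510575 t [0.64395235 0.01171453] 
res mm [[-0.6, -2.2], [-0.2, -1.6], [0.4, -0.8], [0.6, -2.3], [-0.8, 1.1], [-0.1, -1.9], [1.0, -1.8], [1.2, 0.1], [0.9, 2.7], [-2.3, 6.6]] 
right row [[0.5898, -0.0399], [0.568, -0.0804], [0.5594, -0.1256], [0.565, -0.1713], [0.5841, -0.2131]]
```

Emit:
{"api": "apply_moves", "payload": {"motion": "0 0 0 0 -0.108; 0 0 0 0 -0.108; 0 0 0 0 -0.108; 0 0 0 0 -0.108; 0 0 0 0 -0.108; 0 0 0 0 -0.108; 0 0.02 0 0 0; 0 0.03 0 0 0; 0 0.035 0 0 0; 0 0.035 0 0 0", "newtons": 10}}

```text
time: 0.93
position: [0.2504, -0.5281, 0.2328]
orientation: [-0.001, 0.895, 0.446, 0.0]
wrist_force: [1.5, -0.8, 0.3]
finger_gap: 0.0281
gripper_force: 0.0
```

Emit:
{"api": "apply_moves", "payload": {"motion": "0 0.035 0 0 0; 0 0.035 0 0 0; 0 0.035 0 0 0; 0 0.035 0 0 0; 0 0.035 0 0 0; 0 0.035 0 0 0; 0 0.035 0 0 0; 0 0.035 0 0 0; 0 0.035 0 0 0; 0 0.035 0 0 0"}}

```text
time: 1.77
position: [0.4612, -0.2479, 0.2333]
orientation: [-0.0, 0.895, 0.446, -0.0]
wrist_force: [0.7, -0.9, -0.1]
finger_gap: 0.0005
gripper_force: 0.0
```

```bash
cat > st.py <<'E'
from cell import monitor
import numpy as np,sys
from scipy.spatial.transform import Rotation as Ro
s=monitor.observe(); q=np.array(s["orientation"]); R=Ro.from_quat(q[[1,2,3,0]]).as_matrix(); p=np.array(s["position"])
print("t",s["time"],"p",p.round(4),"xang",np.arctan2(R[1,0],R[0,0]).round(4),"z",R[:,2].round(4),"F",np.round(s["wrist_force"],2),"gap",s["finger_gap"])
t=np.array([float(x) for x in sys.argv[1:]]) if len(sys.argv)>3 else None
if t is not None: print("tool shift",(R.T@(t-p)).round(4))
E
python3 st.py .5905 -.0445 .15
```

```text
t 1.7667 p [ 0.4612 -0.2479  0.2333] xang 0.9257 z [-5.e-04 -2.e-04 -1.e+00] F [ 0.74 -0.93 -0.13] gap 0.0005224846959490133
tool shift [ 0.2403 -0.019   0.0832]
```

Emit:
{"api": "apply_moves", "payload": {"motion": "0 0.03 -0.002 0 0; 0 0.03 -0.002 0 0; 0 0.03 -0.002 0 0; 0 0.03 -0.003 0 0; 0 0.03 -0.003 0 0; 0 0.03 -0.003 0 0; 0 0.03 -0.003 0 0; 0 0 0 0 0; 0 0 0 0 0; 0 0 0 0 0"}}

```text
time: 2.6
position: [0.5722, -0.0715, 0.233]
orientation: [-0.0, 0.895, 0.447, -0.001]
wrist_force: [-0.8, -0.6, -0.6]
finger_gap: 0.0002
gripper_force: 0.0
```

```bash
python3 st.py .5905 -.0445 .15
python3 - <<'E'
from cell import eyes
import cv2,pickle
im=eyes.get_image("wrist"); pickle.dump(im,open("w.pkl","wb")); cv2.imwrite("pics/w1.png",im["color"][:,:,::-1]); print(im["fx"],im["T"].round(4).tolist())
E
```

```text
t 2.6 p [ 0.5722 -0.0715  0.233 ] xang 0.9257 z [-1.2e-03 -5.0e-04 -1.0e+00] F [-0.85 -0.58 -0.59] gap 0.00022567294959463123
tool shift [ 0.0326 -0.0016  0.0829]
360.71454406233164 [[0.7988, -0.5788, -0.1639, 0.6163], [-0.6016, -0.7686, -0.2177, -0.0108], [0.0, 0.2725, -0.9621, 0.3834], [0.0, 0.0, 0.0, 1.0]]
```

View pics/w1.png

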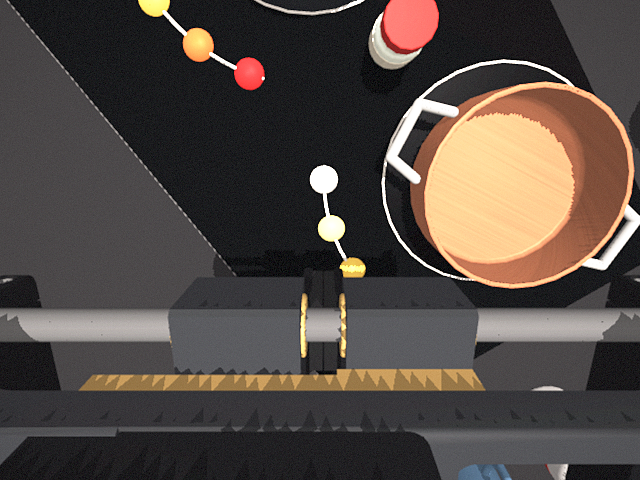

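The wrist view shows the right row's white button at (323,180) and pale yellow at (331,228), with the left row's red at (250,74) and orange at (198,45). I'll use these to check the button positions.

Run:
```python
import pickle
from h import *
w=pickle.load(open("w.pkl","rb"))
S=[(198,44.5),(249.5,74),(323.5,180),(331,228.5)]; P=np.array([ray(w,u,v,.063)[:2] for u,v in S]); print(P.round(4))
M=model[[3,4,5,6]]; R,t=rigid(M,P); print("yaw",np.arctan2(R[1,0],R[0,0]),t,((P-M@R.T-t)*1e3).round(1).tolist(),(model@R.T+t)[5:].round(4).tolist())
```

```text
[[ 0.5762  0.1029]
 [ 0.5951  0.0612]
 [ 0.5915 -0.0447]
 [ 0.5702 -0.0844]]
yaw -0.03301591906158881 [0.64592832 0.00668052] [[0.1, -0.7], [-0.1, -0.5], [-0.3, 0.2], [0.3, 1.0]] [[0.5917, -0.0449], [0.5699, -0.0854], [0.5614, -0.1306], [0.5669, -0.1763], [0.586, -0.2181]]
```

Emit:
{"api": "apply_moves", "payload": {"motion": "0 0.011 0 0.02 0; 0 0.011 -0.0007 0.02 0; 0 0.011 0 0.02 0; 0 0 0 0.03 0; 0 0 0 0.03 0; 0 0 0 0.02 0; 0 0 0 0.008 0; 0 0 0 0 0; 0 0 0 0 0; 0 0 0 0 0"}}

```text
time: 3.48
position: [0.5932, -0.0447, 0.0874]
orientation: [0.001, 0.895, 0.446, 0.001]
wrist_force: [0.2, 0.3, 0.3]
finger_gap: 0.0002
gripper_force: 0.0
```

```bash
python3 st.py .5915 -.0447 .0745
```

```text
t 3.4833 p [ 0.5932 -0.0447  0.0874] xang 0.9249 z [ 2.9e-03 -7.0e-04 -1.0e+00] F [0.19 0.29 0.27] gap 0.00021243694673690468
tool shift [-0.001  -0.0014  0.0129]
```

Emit:
{"api": "apply_moves", "payload": {"motion": "0 -0.001 -0.001 0.003 0; 0 0 0 0.003 0; 0 0 0 0.003 0; 0 0 0 0.002 0; 0 0 0 0.0015 0; 0 0 0 0 0; 0 0 0 0 0; 0 0 0 0 0"}}

```text
time: 4.15
position: [0.5909, -0.0444, 0.0733]
orientation: [0.0, 0.895, 0.447, 0.0]
wrist_force: [0.3, 0.5, 3.5]
finger_gap: -0.0
gripper_force: 1.0
```

```bash
python3 st.py .5915 -.0447 .0745
python3 - <<'E'
from cell import eyes
import cv2
for n in("side",):
    im=eyes.get_image(n)["color"]; cv2.imwrite("pics/s2.png",cv2.resize(im[140:320,220:440,::-1],None,fx=3,fy=3))
E
```

```text
t 4.15 p [ 0.5909 -0.0444  0.0733] xang 0.9258 z [ 6.e-04 -3.e-04 -1.e+00] F [0.27 0.51 3.52] gap -2.2750432297041247e-05
tool shift [ 0.0002  0.0007 -0.0012]
```

View pics/s2.png

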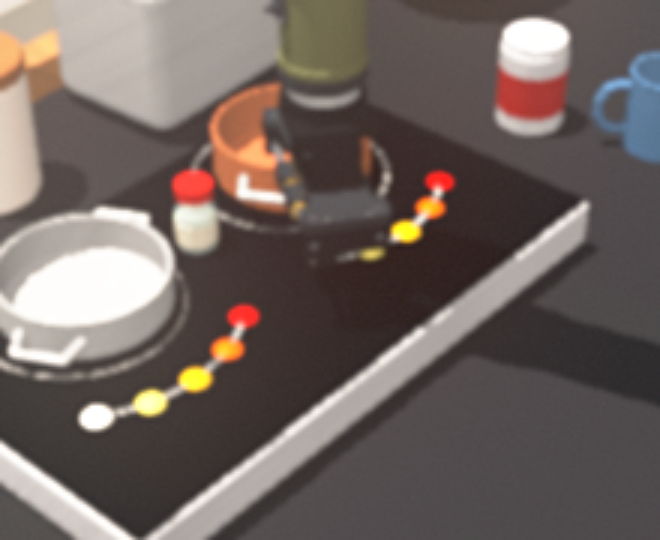

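Emit:
{"api": "apply_moves", "payload": {"motion": "0 -0.004 0 -0.0005 -0.0267; 0 -0.004 0 0 -0.0267; 0 -0.004 0 0 -0.0267; 0 -0.004 0 0 -0.0267; 0 -0.004 0 0 -0.0267; 0 -0.004 0 0 -0.0267; 0 -0.004 0 0 -0.0267; 0 -0.004 0 0 -0.0267; 0 -0.004 0 0 -0.0267; 0 -0.004 0 0 -0.0267"}}

```text
time: 5.03
position: [0.5706, -0.0776, 0.0737]
orientation: [-0.001, 0.827, 0.563, 0.001]
wrist_force: [0.7, 1.3, 1.4]
finger_gap: 0.0004
gripper_force: 0.9
```

```bash
python3 st.py .5700 -.085 .0740
```

```text
t 5.0333 p [ 0.5706 -0.0776  0.0737] xang 1.1951 z [ 3.0e-04  1.5e-03 -1.0e+00] F [0.73 1.34 1.43] gap 0.00039666936844397454
tool shift [-0.0071  0.0021 -0.0004]
```

Emit:
{"api": "apply_moves", "payload": {"motion": "0 -0.004 0.001 0 -0.0267; 0 -0.004 0.0005 0 -0.0267; 0 -0.004 0 0 -0.0267; 0 -0.004 0 0 -0.0267; 0 -0.004 0 0 -0.0267; 0 -0.004 0 0 -0.0267; 0 -0.004 0 0 -0.0267; 0 -0.004 0 0 -0.0267; 0 -0.004 0 0 -0.0267; 0 -0.004 0 0 -0.0267"}}

```text
time: 5.87
position: [0.5616, -0.1164, 0.0733]
orientation: [-0.001, 0.745, 0.668, 0.001]
wrist_force: [0.5, 2.6, 1.7]
finger_gap: 0.0005
gripper_force: 1.1
```

```bash
python3 st.py .5613 -.1305 .0740
```

```text
t 5.8667 p [ 0.5616 -0.1164  0.0733] xang 1.462 z [-5.0e-04  2.2e-03 -1.0e+00] F [0.49 2.62 1.7 ] gap 0.0005396847643763622
tool shift [-0.0141  0.0013 -0.0007]
```

Emit:
{"api": "apply_moves", "payload": {"motion": "0 -0.004 0 -0.0003 -0.0267; 0 -0.004 0.0005 0 -0.0267; 0 -0.004 0 0 -0.0267; 0 -0.004 0 0 -0.0267; 0 -0.004 0 0 -0.0267; 0 -0.004 0 0 -0.0267; 0 -0.004 0 0 -0.0267; 0 -0.004 0 0 -0.0267; 0 -0.004 0 0 -0.0267; 0 -0.004 0 0 -0.0267"}}

```text
time: 6.7
position: [0.5621, -0.1576, 0.0735]
orientation: [-0.001, 0.649, 0.761, -0.0]
wrist_force: [-0.3, 0.7, 0.1]
finger_gap: 0.0005
gripper_force: 0.5
```

```bash
python3 st.py .5669 -.176 .0740
```

```text
t 6.7 p [ 0.5621 -0.1576  0.0735] xang 1.7283 z [-1.2e-03  5.0e-04 -1.0e+00] F [-0.34  0.73  0.07] gap 0.0004970735956738842
tool shift [-0.0189  0.0018 -0.0005]
```

Emit:
{"api": "apply_moves", "payload": {"motion": "0 -0.004 0.0005 0 -0.0267; 0 -0.004 0.0005 0 -0.0267; 0 -0.004 0 0 -0.0267; 0 -0.004 0 0 -0.0267; 0 -0.004 0 0 -0.0267; 0 -0.004 0 0 -0.0267; 0 -0.004 0 0 -0.0267; 0 -0.004 0 0 -0.0267; 0 -0.004 0 0 -0.0267; 0 -0.004 0 0 -0.0267"}}

```text
time: 7.53
position: [0.5743, -0.1957, 0.0736]
orientation: [-0.0, 0.542, 0.84, 0.0]
wrist_force: [-0.0, -0.3, 1.3]
finger_gap: 0.0002
gripper_force: 0.0
```

```bash
python3 st.py .5860 -.2177 .0740
```

```text
t 7.5333 p [ 0.5743 -0.1957  0.0736] xang 1.9955 z [-8.e-04  6.e-04 -1.e+00] F [-0.04 -0.27  1.33] gap 0.00022448198860992988
tool shift [-0.0249  0.0016 -0.0004]
```

Emit:
{"api": "apply_moves", "payload": {"motion": "0 -0.004 0.0005 0 -0.0267; 0 -0.004 0.0005 0 -0.0267; 0 -0.004 0 0 -0.0267; 0 -0.004 0 0 -0.0267; 0 -0.004 0 0 -0.0267; 0 -0.004 0 0 -0.0267; 0 0 0 0 0; 0 0 0 0 0; 0 0 0 0 0; 0 0 0 0 0"}}

```text
time: 8.37
position: [0.5866, -0.2167, 0.0739]
orientation: [0.0, 0.474, 0.88, -0.0]
wrist_force: [0.3, -0.5, 1.9]
finger_gap: 0.0003
gripper_force: 0.9
```

```bash
python3 st.py .5860 -.2177 .0740
python3 - <<'E'
from cell import eyes
import cv2
im=eyes.get_image("side")["color"]; cv2.imwrite("pics/s3.png",cv2.resize(im[140:320,220:440,::-1],None,fx=3,fy=3))
E
```

```text
t 8.3667 p [ 0.5866 -0.2167  0.0739] xang 2.1537 z [-1.e-04 -3.e-04 -1.e+00] F [ 0.33 -0.46  1.89] gap 0.00027057250693143103
tool shift [-0.0005 -0.0011 -0.0001]
```

View pics/s3.png

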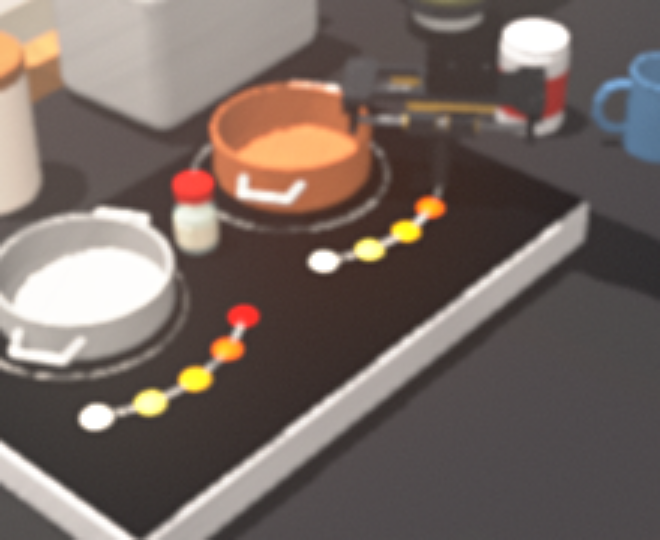

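The crop shows the closed fingertips covering the red button at about (440,185). The other four buttons are clear of the fingers, and the pot and jar haven't moved. The wrist force is 1.9 N and the tip is about 3 mm into the button, so I'm handing it in.

```bash
python3 -c "
from cell import finish_job
print(finish_job())"
```

```text
the job is handed in; nothing more can be done
None
```

I ran the closed fingertips over the copper pot's row (the right one) from white to red and handed the job in with them still holding the red button about 3 mm down at about 1.9 N; the hand-in gave no verdict.

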